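Close the miniature display case

TASK

Put the model away from the dust: with the fingertips, push the pulled-out display tray fully home into its case, then push the case's blue door fully shut. Work smoothly so that the two little figures stay standing on the tray, do not swing the door in while the tray is still out, lift nothing, and leave the other things on the table where they are.

Things in the scene. Friction and masses are not known exactly. Their poses are not given: they have to be found in the camera images.
- case: Dark wooden display case with a clear top, fixed to the table, 160 mm deep (x) by 220 mm wide (y) by 75 mm high; the clear top begins 15 mm behind the front. Origin: centre of its underside, on the table. Its open front faces its own -x (roughly the robot), its +y side carries the door hinge.
- tray (a joint): How far the display tray is pulled out towards the case's -x, in m: 0 is fully home (end stop), 0.07 to 0.11 at the start, 0.12 at most. It slides with about 1.5 N of friction, plus 6 N per m/s, and stays where it is left.
- tray_front (a point): Centre of the outer face of the tray's white front lip, 26 mm above the table. The lip is 196 mm wide and 6 mm thick, and stands from 6 to 46 mm above the table; pushing it towards the case's +x closes the tray. Fully home, this face stands 1 mm proud of the case's front edge. Axes as the case's. The tray has a green floor 16 mm above the table with rocks at its rear.
- door (a joint): Opening angle of the blue door in rad: 0 is shut (end stop, the door then covers the case's front), 1.6 to 2.0 at the start, 2.15 at most; at pi/2 the door points straight out to the case's -x, from the hinge at the case's +y front corner. Plain hinge with light friction (0.04 N m), no latch and no spring: it stays where it is left.
- door_hinge (a point): A point on the door's vertical hinge axis, 39 mm above the table: in the case's frame at x = -88 mm, y = +110 mm. Seen from above the door turns counter-clockwise as it closes.
- door_mid (a point): Point on the door's outer face, 130 mm from the hinge axis and 39 mm above the table; a good place to push. Axes turn with the door: -x points out of the outer face (the side to push on to shut it), -y from the hinge towards the free edge.
- door_edge (a point): Middle of the door's free edge, 217 mm from the hinge axis, 39 mm above the table. The door is a blue panel 6 mm thick, centred on the hinge axis, reaching from 3 to 217 mm from that axis and from 5 to 73 mm above the table. A steel knob, 16 mm across, stands 14 mm out of the outer face, 200 mm from the hinge.
- figure_red: Loose miniature figure in red, 42 mm tall, 30 g, on a round black base 28 mm across; stands on the tray behind the lip. Origin: centre of its base's underside, z up.
- figure_yellow: Loose miniature figure in yellow, same size; stands on the tray behind the lip. Origin: centre of its base's underside, z up.
- paint_pot: Loose paint pot, 32 mm across, 60 mm tall, standing close beside the case on its -y side. Origin: centre of the underside.
- thinner_bottle: Loose white bottle, 64 mm across, 150 mm tall, at the left. Origin: centre of the underside.
- dropper: Loose olive dropper bottle, 44 mm across, 110 mm tall, at the right. Origin: centre of the underside.
- cup: Loose paper cup, 72 mm across, 75 mm tall, at the left. Origin: centre of the underside.
- foam_base: Loose pink foam block with a grey rock, 100 x 120 mm, 55 mm tall, at the right. Origin: centre of the underside.
- brush: Loose thin paint brush with a red handle, 170 mm long, 8 mm thick, lying at the left. Origin: near its middle, underside.

How it is judged (in metres and radians):
On the way, in this order (a step that is already met when the one before it is completed fails the run):
1. the tray is fully home (within 5 mm) while the door is still open (value of joint tray below 0.005 m and value of joint door above 1 rad), for 0.2 s.
2. the door is shut (within 0.05 rad), the tray still home (value of joint tray below 0.005 m and value of joint door below 0.05 rad), for 0.2 s.
At the end, for the whole second after the job is handed in: The tray is home within 5 mm and the door shut within 0.05 rad (3 degrees); both figures stand still and upright (within 0.2 rad) on the tray inside the case; every other loose thing is within 30 mm of where it was (all of step 2 and angle between each of figure_red, figure_yellow's own z axis and vertical below 0.2 rad and x of figure_red in the frame of case between -0.075 and 0.07 m and height (world z) of figure_red between 0.012 and 0.022 m and x of figure_yellow in the frame of case between -0.075 and 0.07 m and height (world z) of figure_yellow between 0.012 and 0.022 m and linear speed of each of figure_red, figure_yellow below 0.02 m/s and distance of each of paint_pot, thinner_bottle, dropper, cup, foam_base, brush from where it was at the start of the episode below 0.03 m); the robot touches nothing.
It fails at once if a figure was knocked over (tilted more than 0.5 rad) (angle between any of figure_red, figure_yellow's own z axis and vertical above 0.5 rad).
It fails at once if a figure was lifted (more than 14 mm) (height (world z) of any of figure_red, figure_yellow above 0.03 m).
It fails at once if the door was swung in (below 1.2 rad) while the tray stood out by more than 20 mm (value of joint door below 1.2 rad and value of joint tray above 0.02 m).
It fails at once if a bystander was moved by more than 40 mm or lifted by 20 mm (distance of any of paint_pot, thinner_bottle, dropper, cup, foam_base, brush from where it was at the start of the episode above 0.04 m or height (world z) of any of paint_pot, thinner_bottle, dropper, cup, foam_base, brush above 0.02 m).
It also fails if it takes over 58 s, if anything falls off the work surface, if the arm or the gripper's body presses on something with over 40 N, if the wrist force passes 120 N, or if a joint passes its speed limit or range.

ROBOT

A 7-joint arm with a two-finger parallel gripper is mounted at the origin on the work surface. World frame = base frame: x ahead of the robot, y to its left, z up, the work surface at z = 0. Lengths are in m, angles in degrees, forces in N, time in s.
With the tool pointing down it reaches from about 0.425 to 0.875 m from the base axis. Payload 4.7 kg.
Tool frame: the origin (TCP) lies at the very end of the fingers, on their centre line; the grasp point (between the pads) lies 19 mm behind it; z points along the fingers, y is the line along which they close (so a half turn about z gives the same grasp; the last joint's range is limited). The gripper opens to 87 mm and grips with 3 to 60 N. Pads are 19 mm wide; open, the fingers measure 117 mm over their backs; the gripper's body (75 mm by 190 mm) begins 51 mm behind the grasp point.
Start: joints at [-69.093, 18.392, -4.016, 83.108, 1.295, 78.541, -3.26], TCP at [0.223, 0.61, 0.223] pointing down, gripper open.
Joint ranges: [-163.93, 163.93], [-17.29, 119.83], [-79.2, 71.16], [3.27, 140.29], [-89.18, 269.18], [5.43, 117.66], [-154.24, 154.24]. Speed limits (degrees/s): [147.25, 147.25, 180, 180, 180, 180, 180].

INTERFACE

Orientations are given as [roll, pitch, yaw] about the fixed x, y, z axes, in that order (R = Rz(yaw) Ry(pitch) Rx(roll)).
In Python, from cell import get_obs, cams, ticket, finder gives the robot as it stands.
- The arm moves only by the shell command python3 -m creep 'ROWS' [FORCE]. ROWS is text: rows parted by semicolons, each of 5 numbers parted by spaces: the shift along the world's x, y, z in m, then the turn about the world's z in degrees, then the finger opening in m, from 0 to 0.087. A call has 1 to 8 rows; each row shifts and turns the commanded pose from where the row before left it; what a row does not reach is not made up. A row lasts 1/8 s, in which the tool goes at most 62.5 mm and 10.7 degrees, less where a joint would pass 70% of its speed; a pose out of reach is approached as far as the arm can. A call with a gripper value outside its range is refused whole. The fingers move at their own pace and stop on an object; FORCE is the grip in N (left out, the last holds). Time passes only in rows, so rows that do not move let the fingers close. It gives the time, the measured TCP pose, the force, the opening and the grip force at its end, in the units of the state.
- get_obs(): the state, without advancing time (a new reading comes with each control period).
- cams.read_camera(name): name is "scene" or "top" or "wrist"; returns the picture (400x640x3 uint8, red, green, blue); there is no depth.
- cams.calibration(name): a dict with "fx", "fy", "cx", "cy" (pixels), "k1" (the pictures are not rectified: a ray, as slopes to the right and down, at radius r is drawn at 1 + k1 r^2 times it, then the intrinsics apply), "extrinsics" (4x4, takes a point from world to camera coordinates). Camera axes: x right, y down, z forward; pixel columns grow to the right and rows downward; lengths in m; the calibration is good to about 2 mm. A picture is of the moment at which its call begins: read the wrist's pose just before it. calibration takes no time and is no camera call; for the wrist camera it gives the pose at the moment of the call.
- ticket.sign_off(): hands the job in; it is judged then, once.
Trained networks look in the newest picture that a camera, given by its name, has taken for a name from the list of things; names that differ only in an ending like _2 or _b are one class to them, and where a whole thing is asked for, a point or a joint stands for the part that bears it (a point fixed in the world has none). Each returns a list of dicts, best first, with "p" (0 to 1); they miss things now and then, are a little off and sometimes report something else, mostly with a low value. They report only what shows in the picture. A call takes as long as a camera call.
- finder.masks_of(name, camera): "mask" (400x640 bool, what is visible of it) and "xy" ([column, row] in pixels, amid what is visible of it).
- finder.tip_of(name, camera): "xy" ([column, row] in pixels: a listed point, or the origin of a listed thing).
The state is a dict: "time_s": time; "qpos": joint angles; "joint_velocities": joint speeds; "effort": joint torques, N m; "tool_pos": TCP position; "tool_rot": TCP orientation; "force": force on the tool from outside, world axes, zero at the start; "wrist_torque": the same for the moment, N m; "grip_width": finger opening in m; "grasp_force": force on a finger pad.
Only numpy, scipy, OpenCV 4.12 (cv2) and the standard library are available. Lean on these libraries where they do the work, as an engineer would, in place of code of your own. Each camera call takes 0.05 s, during which the arm holds its last target. There are 200 camera calls.

## Working session

There is one attempt and no reset: what is moved stays moved. The work goes in short steps, Python scripts to look and compute and a shell command to move; the robot and the scene stay as the last step left them, time stands still between calls to the robot, and variables do not carry over. Pictures are saved under pics/ and viewed, at most 10 in all, crops included, and the job is handed in when it is done.

```bash
mkdir -p pics
cat > h.py <<'E'
import numpy as np, cv2
from cell import get_obs, cams, ticket, finder
def ray(cam,xy):
    c=cams.calibration(cam); d=np.array([(xy[0]-c["cx"])/c["fx"],(xy[1]-c["cy"])/c["fy"]])
    u=d.copy()
    for _ in range(20): u=d/(1+c["k1"]*(u@u))
    E=np.array(c["extrinsics"]); R,t=E[:3,:3],E[:3,3]
    return -R.T@t, R.T@np.array([u[0],u[1],1])
def at_z(cam,xy,z):
    o,d=ray(cam,xy); return o+d*(z-o[2])/d[2]
def save(cam,name): 
    im=cams.read_camera(cam); cv2.imwrite("pics/"+name,im[:,:,::-1]); return im
E
python3 - <<'E'
from h import *
print(get_obs())
ims=[save(c,c+"0.png") for c in("top","scene")]
Z=dict(tray_front=.026,door_hinge=.039,door_mid=.039,door_edge=.039,case=0,figure_red=.016,figure_yellow=.016,paint_pot=0,thinner_bottle=0,dropper=0,cup=0,foam_base=0,brush=0)
for n,z in Z.items():
  for c in("top","scene"):
    r=finder.tip_of(n,c)
    for q in r[:1]: print(n,c,round(q["p"],2),np.round(q["xy"]),np.round(at_z(c,q["xy"],z),3))
E
```

```text
{'time_s': 0.0, 'qpos': array([-69.09291164,  18.43939627,  -4.01548057,  83.17516893,
         1.29482544,  78.54159383,  -3.26071875]), 'joint_velocities': array([-0.01122968,  0.04994446,  0.03619842, -0.028691  , -0.08191522,
       -0.09395399,  0.04751012]), 'effort': array([-3.94830695e-04, -4.91292679e+01, -4.03837385e-01, -3.12530637e+01,
       -6.37247809e-02,  4.39531286e-02,  1.72522869e-04]), 'tool_pos': array([0.22322514, 0.60986884, 0.22145536]), 'tool_rot': array([-1.79889076e+02,  5.66513466e-03,  1.59901871e+02]), 'force': array([-0.47848005,  0.11209787,  0.32008424]), 'wrist_torque': array([-0.00343066, -0.00464698, -0.00184192]), 'grasp_force': 0.0, 'grip_width': 0.08703820218954705}
tray_front scene 0.93 [262. 195.] [ 0.492 -0.132  0.026]
door_hinge top 0.56 [333. 203.] [ 0.57  -0.005  0.039]
door_hinge scene 0.93 [309. 202.] [ 0.573 -0.006  0.039]
door_mid top 0.69 [332. 252.] [ 0.428 -0.006  0.039]
door_mid scene 0.88 [292. 172.] [ 0.428 -0.019  0.039]
door_edge top 0.71 [334. 277.] [ 0.355 -0.013  0.039]
door_edge scene 0.78 [291. 158.] [ 0.359 -0.005  0.039
[... 211 characters left out ...]
ure_yellow top 0.38 [349. 208.] [ 0.559 -0.054  0.016]
figure_yellow scene 0.6 [298. 203.] [ 0.545 -0.034  0.016]
paint_pot top 0.48 [425. 173.] [ 0.676 -0.285  0.   ]
paint_pot scene 0.68 [221. 259.] [ 0.679 -0.281  0.   ]
thinner_bottle top 0.78 [169. 255.] [0.403 0.488 0.   ]
thinner_bottle scene 0.75 [430. 153.] [0.411 0.49  0.   ]
dropper top 0.71 [491. 204.] [ 0.585 -0.487  0.   ]
dropper scene 0.56 [142. 252.] [ 0.595 -0.482  0.   ]
cup top 0.93 [176. 203.] [0.562 0.478 0.   ]
foam_base top 0.97 [502. 239.] [ 0.481 -0.519  0.   ]
foam_base scene 0.66 [129. 223.] [ 0.476 -0.52   0.   ]
brush top 0.73 [334. 247.] [ 0.442 -0.011  0.   ]
brush scene 0.53 [440. 211.] [ 0.681  0.375 -0.   ]
```

View pics/top0.png

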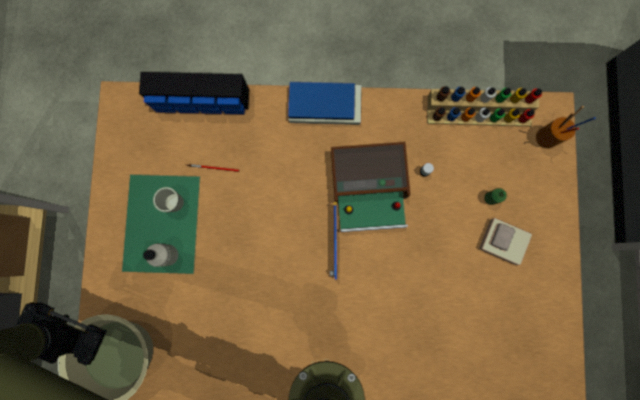

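View pics/scene0.png

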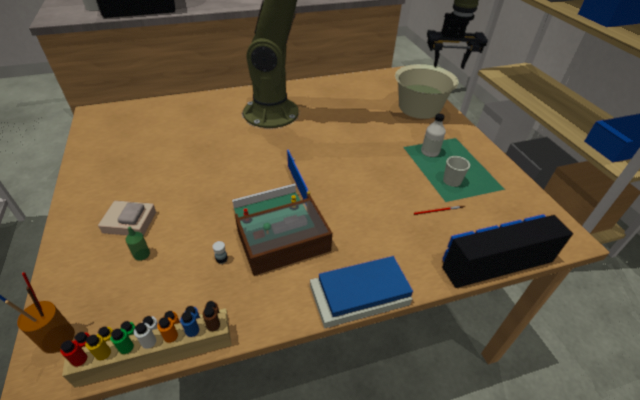

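The top view shows the case at about (370,170), with the tray lip running from (340,231) to (406,228). The door stands straight out along column 335, rows 203–277, with yellow at (349,210) and red at (396,205). The top `case` and `brush` hits, and the scene `figure_red` hit, are false. Next I'll fit the case yaw, tray and door properly.

Run:
```python
from h import *
im=save("top","top1.png"); cv2.imwrite("pics/crop1.png",cv2.resize(im[130:290,310:450,::-1],None,fx=4,fy=3.75,interpolation=cv2.INTER_CUBIC)[:600])
hsv=cv2.cvtColor(im,cv2.COLOR_RGB2HSV).astype(int)
def fit(px,z):
    P=np.array([at_z("top",p,z)[:2] for p in px]); vx,vy,x,y=cv2.fitLine(P.astype(np.float32),cv2.DIST_HUBER,0,.001,.001).ravel()
    v=np.array([vx,vy]);s=(P-[x,y])@v; a,b=np.percentile(s,[1,99]); print(len(px),np.round([x,y]+a*v,3),np.round([x,y]+b*v,3),"dir",round(np.degrees(np.arctan2(vy,vx)),1))
for n in("door","tray_front","tray","case","brush"):
  for q in finder.masks_of(n,"top")[:2]:
    m=q["mask"]; ys,xs=np.nonzero(m); print(n,round(q["p"],2),xs.min(),xs.max(),ys.min(),ys.max(),m.sum())
# white lip and blue door by colour
H,S,V=hsv[...,0],hsv[...,1],hsv[...,2]
def sel(mask,r0,r1,c0,c1):
    ys,xs=np.nonzero(mask[r0:r1,c0:c1]); return np.c_[xs+c0,ys+r0].astype(float)
print("lip");fit(sel((S<70)&(V>120),218,240,335,415),.046)
print("door");fit(sel((H>100)&(H<130)&(S>70)&(V>90),198,285,325,345),.073)
for n,z in(("tray_front",.026),("door_hinge",.039),("door_edge",.039),("case",0)):
  for q in finder.tip_of(n,"top")[:2]: print(n,round(q["p"],2),np.round(q["xy"]),np.round(at_z("top",q["xy"],z),3))
```

```text
door 0.54 330 336 205 278 205
door 0.54 154 183 187 211 576
tray_front 0.55 339 405 191 231 2269
tray 0.57 339 406 192 230 2196
tray 0.23 211 226 166 169 44
case 0.96 330 410 141 277 6296
case 0.47 480 530 218 264 1521
brush 0.58 188 225 164 168 61
lip
200 [ 0.491 -0.033] [ 0.51 -0.22] dir -84.2
door
184 [ 0.356 -0.015] [ 0.556 -0.01 ] dir 1.5
tray_front 0.94 [377. 230.] [ 0.497 -0.137  0.026]
door_hinge 0.45 [335. 204.] [ 0.568 -0.011  0.039]
door_edge 0.63 [337. 278.] [ 0.351 -0.021  0.039]
door_edge 0.46 [374. 230.] [ 0.495 -0.127  0.039]
case 0.74 [370. 178.] [ 0.656 -0.115  0.   ]
```

View pics/crop1.png

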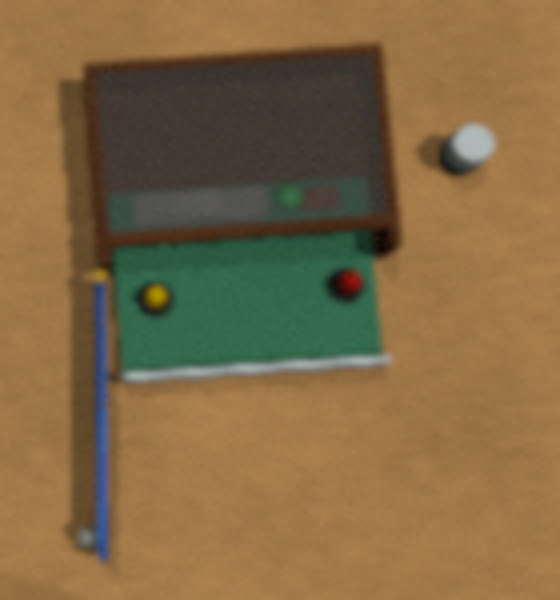

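Case yaw comes out near 5.7°, with the lip face centre near (0.497, −0.131) and the tray about 0.09 m out. The sizes agree with the listed ones. Moving in now, fingers closed.

```bash
python3 -m creep '0.02 -0.03 0 3 0; 0.035 -0.05 0 4 0; 0.035 -0.05 0 4 0; 0.035 -0.05 0 4 0; 0.035 -0.05 0 4 0; 0.035 -0.05 0 4 0; 0.02 -0.055 0 3 0; 0 -0.055 0 0 0'; python3 -m creep '0 -0.055 0 0 0; 0 -0.055 0 0 0; 0 -0.055 0 0 0; 0 -0.055 0 0 0; 0 -0.055 0 0 0; 0.01 -0.05 0 0 0; 0.005 -0.03 0 0 0; 0 0 0 0 0'
```

```text
time_s: 2.9
tool_pos: [0.4398, 0.2179, 0.2227]
tool_rot: [-180.0, 0.1, -174.2]
force: [0.3, -0.5, 0.1]
grip_width: 0.0149
grasp_force: 0.0
time_s: 3.9
tool_pos: [0.4533, -0.1373, 0.2229]
tool_rot: [-180.0, 0.0, -174.4]
force: [-0.3, 0.7, -0.8]
grip_width: 0.0004
grasp_force: 0.0
```

```bash
python3 -m creep '0 0 -0.04 0 0; 0 0 -0.05 0 0; 0 0 -0.05 0 0; 0 0 -0.035 0 0; 0 0 -0.02 0 0; 0 0 -0.005 0 0; 0 0 0 0 0'
python3 - <<'E'
from h import *
save("top","top2.png"); im=cams.read_camera("scene"); cv2.imwrite("pics/sc2.png",cv2.resize(im[120:300,180:380,::-1],None,fx=3.3,fy=3.3,interpolation=cv2.INTER_CUBIC))
E
```

```text
time_s: 4.78
tool_pos: [0.4538, -0.1339, 0.0229]
tool_rot: [180.0, 0.0, -174.0]
force: [0.5, -0.2, -0.8]
grip_width: 0.0004
grasp_force: 0.0
```

View pics/sc2.png

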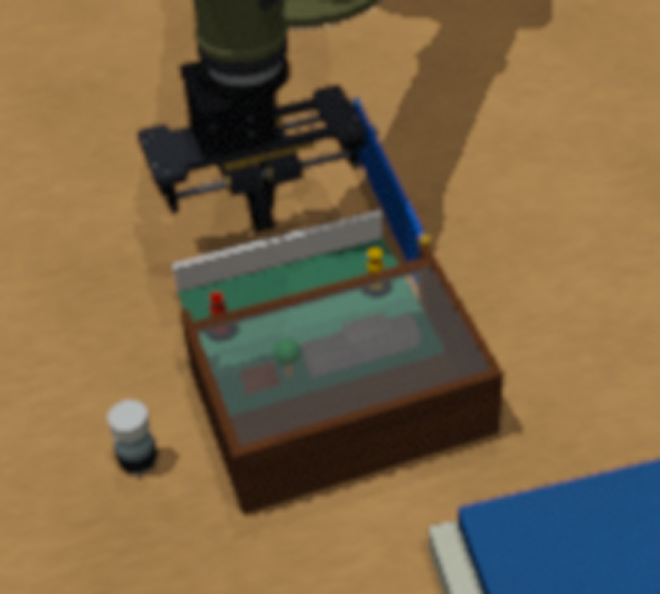

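The fingers hang in front of the lip's middle, clear of the door, and both figures stand. I'll approach and push gently along case +x.

```bash
python3 -m creep '0.008 0.001 0 0 0; 0.006 0.001 0 0 0; 0.004 0 0 0 0; 0.003 0 0 0 0; 0.003 0 0 0 0; 0.003 0.001 0 0 0; 0.003 0 0 0 0; 0.003 0 0 0 0'; python3 -m creep '0.003 0 0 0 0; 0.003 0.001 0 0 0; 0.003 0 0 0 0; 0.003 0 0 0 0; 0.004 0 0 0 0; 0.004 0.001 0 0 0; 0.004 0 0 0 0; 0.004 0.001 0 0 0'
```

```text
time_s: 5.88
tool_pos: [0.4866, -0.1316, 0.0226]
tool_rot: [180.0, 0.0, -174.1]
force: [0.7, -0.3, 0.2]
grip_width: 0.0001
grasp_force: 0.0
time_s: 6.88
tool_pos: [0.5145, -0.1288, 0.0224]
tool_rot: [-180.0, -0.0, -174.1]
force: [-0.7, -1.2, -1.1]
grip_width: 0.0001
grasp_force: 0.9
```

```bash
python3 -m creep '0.004 0 0 0 0; 0.004 0.001 0 0 0; 0.004 0 0 0 0; 0.004 0.001 0 0 0; 0.004 0 0 0 0; 0.004 0 0 0 0; 0.004 0.001 0 0 0; 0.004 0 0 0 0'; python3 -m creep '0.004 0.001 0 0 0; 0.004 0 0 0 0; 0.004 0 0 0 0; 0.003 0.001 0 0 0; 0.003 0 0 0 0; 0.002 0 0 0 0; 0.002 0 0 0 0; 0.001 0 0 0 0'
python3 - <<'E'
from h import *
print(get_obs()["force"])
im=cams.read_camera("scene"); cv2.imwrite("pics/sc3.png",cv2.resize(im[120:300,180:380,::-1],None,fx=3.3,fy=3.3,interpolation=cv2.INTER_CUBIC))
E
```

```text
time_s: 7.88
tool_pos: [0.5467, -0.1253, 0.0226]
tool_rot: [180.0, 0.0, -174.1]
force: [-1.6, 0.0, 0.2]
grip_width: 0.0001
grasp_force: 0.8
time_s: 8.88
tool_pos: [0.5695, -0.1233, 0.0226]
tool_rot: [180.0, 0.0, -174.1]
force: [-1.7, 1.4, 0.7]
grip_width: 0.0007
grasp_force: 0.8
[-1.71226713  1.36227415  0.74841453]
```

View pics/sc3.png

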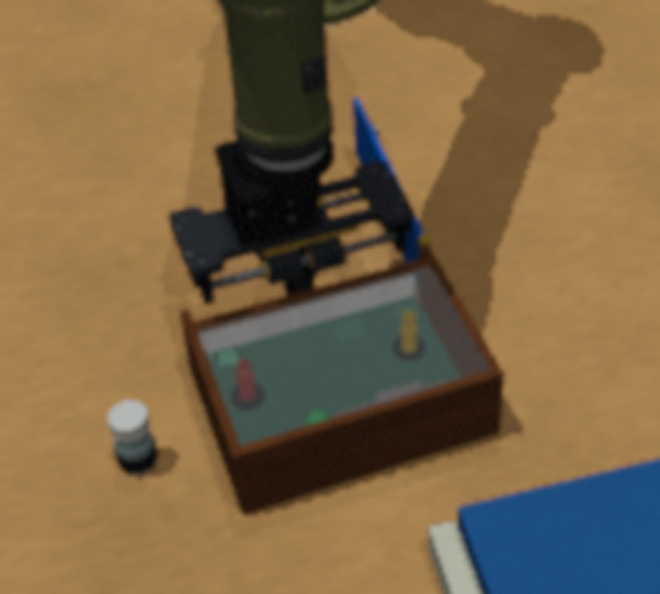

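The tray is nearly in and both figures stand behind the lip. I'll creep forward until the end stop shows in the force.

```bash
python3 -m creep '0.002 0 0 0 0; 0.002 0 0 0 0; 0.001 0 0 0 0; 0.001 0 0 0 0; 0.001 0 0 0 0;0.001 0 0 0 0'; python3 -m creep '0.001 0 0 0 0; 0.001 0 0 0 0; 0.001 0 0 0 0'
```

```text
time_s: 9.68
tool_pos: [0.5748, -0.1235, 0.0224]
tool_rot: [179.9, -0.3, -174.1]
force: [-10.8, 1.6, 7.3]
grip_width: 0.0009
grasp_force: 5.0
time_s: 10.05
tool_pos: [0.5748, -0.1237, 0.022]
tool_rot: [179.8, -0.6, -174.1]
force: [-17.0, 2.4, 11.6]
grip_width: 0.0005
grasp_force: 8.4
```

```bash
python3 -m creep '-0.004 0 0 0 0; -0.01 0 0 0 0; -0.03 -0.003 0 0 0; -0.04 -0.003 0 0 0; -0.02 0 0.03 0 0; 0 0 0.05 0 0; 0 0.03 0.05 0 0; 0 0.05 0.03 0 0'; python3 -m creep '0 0.05 0 0 0; 0 0.05 0 0 0; 0 0.03 0 0 0; 0 0 0 0 0'
python3 - <<'E'
from h import *
im=save("top","top4.png"); cv2.imwrite("pics/crop4.png",cv2.resize(im[130:280,310:450,::-1],None,fx=4,fy=4,interpolation=cv2.INTER_CUBIC))
for n,z in(("tray_front",.026),("door_hinge",.039),("door_edge",.039),("door_mid",.039)):
  for c in ("top",):
   for q in finder.tip_of(n,c)[:1]: print(n,c,round(q["p"],2),np.round(q["xy"]),np.round(at_z(c,q["xy"],z),3))
E
```

```text
time_s: 11.05
tool_pos: [0.4782, -0.0508, 0.186]
tool_rot: [-180.0, 0.4, -174.4]
force: [0.4, 0.8, -1.0]
grip_width: 0.0
grasp_force: 0.0
time_s: 11.55
tool_pos: [0.4767, 0.0831, 0.1829]
tool_rot: [180.0, 0.1, -173.8]
force: [0.0, -0.5, -0.9]
grip_width: 0.0008
grasp_force: 0.0
tray_front top 0.6 [374. 201.] [ 0.583 -0.127  0.026]
door_edge top 0.45 [338. 278.] [ 0.353 -0.024  0.039]
```

View pics/crop4.png

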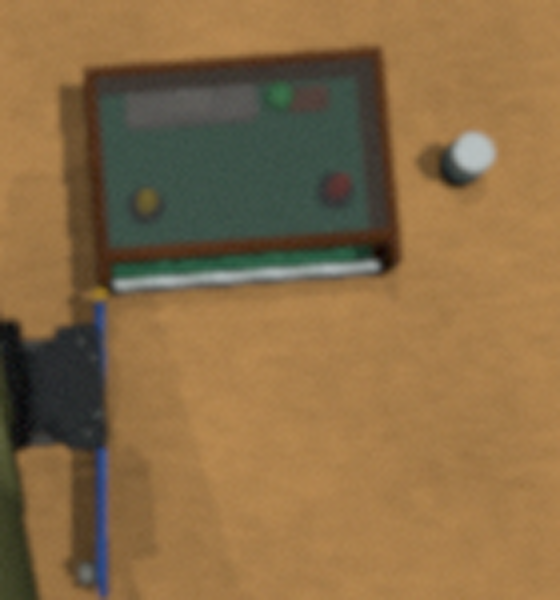

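The lip sits flush with the front, the stop was felt at 17 N, and both figures are upright. The door is unmoved, with its hinge at about crop (98,294). Now I'll work out the waypoints for pushing the door.

```bash
python3 -m creep '-0.012 -0.01 -0.04 0 0; -0.01 -0.007 -0.05 0 0; -0.007 -0.006 -0.04 0 0; 0 0 -0.02 0 0; 0 0 -0.003 0 0; 0 0 0 0 0'
python3 - <<'E'
import numpy as np
h=np.array([.567,-.012]);r=.125;c=np.radians(5.8);cx=np.array([np.cos(c),np.sin(c)]);cy=np.array([-cx[1],cx[0]]);p=None
for f in list(np.linspace(181.5,275.8,12)):
    a=np.radians(f);u=np.array([np.cos(a),np.sin(a)]);n=np.array([-u[1],u[0]])
    q=h+r*u-n*(.003+.0095*abs(n@cx)+.015*abs(n@cy)); print(round(f),q.round(4),None if p is None else (q-p).round(4)); p=q
E
```

```text
time_s: 12.55
tool_pos: [0.4482, 0.057, 0.0303]
tool_rot: [180.0, 0.1, -174.2]
force: [0.8, 0.3, 0.2]
grip_width: 0.0004
grasp_force: 0.0
182 [0.4416 0.0034] None
190 [ 0.4407 -0.0155] [-0.0009 -0.0189]
199 [ 0.4423 -0.0333] [ 0.0016 -0.0178]
207 [ 0.4465 -0.051 ] [ 0.0042 -0.0177]
216 [ 0.4535 -0.0683] [ 0.007  -0.0173]
224 [ 0.4632 -0.0846] [ 0.0097 -0.0164]
233 [ 0.4756 -0.0996] [ 0.0124 -0.015 ]
242 [ 0.4904 -0.1127] [ 0.0148 -0.0131]
250 [ 0.5074 -0.1234] [ 0.017  -0.0107]
259 [ 0.5262 -0.1313] [ 0.0188 -0.0079]
267 [ 0.5463 -0.1361] [ 0.0201 -0.0048]
276 [ 0.5672 -0.1376] [ 0.0209 -0.0015]
```

```bash
python3 -m creep '-0.002 -0.015 0 0 0; -0.002 -0.015 0 0 0; -0.002 -0.01 0 0 0; -0.001 -0.007 0 0 0; 0 -0.007 0 0 0; 0 -0.007 0 0 0; 0 -0.008 0 0 0; 0 -0.008 0 0 0'; python3 -m creep '0.001 -0.009 0 0 0; 0.001 -0.009 0 0 0; 0.002 -0.009 0 0 0; 0.002 -0.009 0 0 0; 0.003 -0.009 0 0 0; 0.004 -0.009 0 0 0; 0.005 -0.008 0 0 0; 0.005 -0.008 0 0 0'; python3 -m creep '0.006 -0.008 0 0 0; 0.006 -0.007 0 0 0; 0.007 -0.007 0 0 0; 0.008 -0.006 0 0 0; 0.008 -0.006 0 0 0; 0.009 -0.005 0 0 0; 0.009 -0.004 0 0 0; 0.009 -0.004 0 0 0'
python3 - <<'E'
from h import *
im=cams.read_camera("scene"); cv2.imwrite("pics/sc5.png",cv2.resize(im[120:300,180:380,::-1],None,fx=3.3,fy=3.3,interpolation=cv2.INTER_CUBIC))
E
```

```text
time_s: 13.55
tool_pos: [0.4405, -0.02, 0.0296]
tool_rot: [180.0, 0.0, -174.1]
force: [-1.0, 0.5, -0.5]
grip_width: 0.0001
grasp_force: 0.2
time_s: 14.55
tool_pos: [0.4638, -0.0901, 0.0296]
tool_rot: [180.0, 0.0, -174.1]
force: [0.4, 1.3, 0.9]
grip_width: 0.0004
grasp_force: 0.2
time_s: 15.55
tool_pos: [0.526, -0.1367, 0.0295]
tool_rot: [180.0, -0.0, -174.1]
force: [0.0, 0.8, 0.3]
grip_width: 0.0003
grasp_force: 0.2
```

View pics/sc5.png

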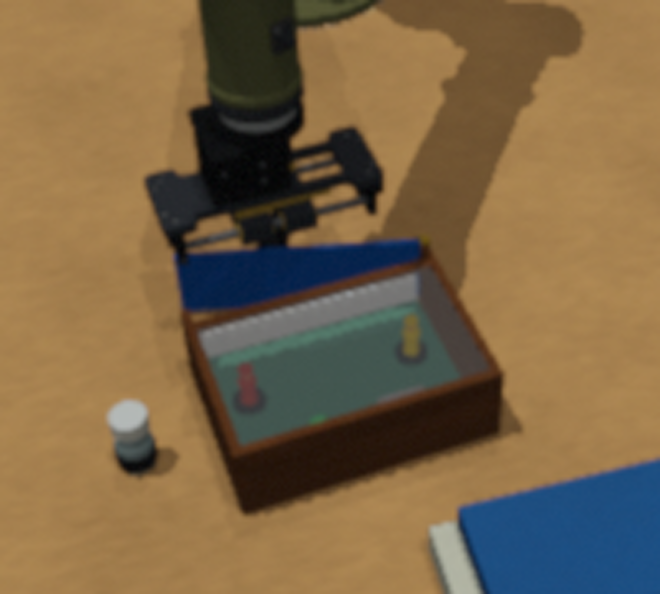

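The door has swung almost to the front (blue panel from (180,260) to (420,250)), and the tray is home with both figures standing. I'll finish the push with a soft stop.

```bash
python3 -m creep '0.008 -0.002 0 0 0; 0.007 -0.002 0 0 0; 0.006 -0.001 0 0 0; 0.005 0 0 0 0; 0.004 0 0 0 0; 0.003 0 0 0 0; 0.003 0 0 0 0; 0.002 0 0 0 0'; python3 -m creep '0.002 0 0 0 0; 0.002 0 0 0 0; 0.001 0 0 0 0; 0.001 0 0 0 0'
```

```text
time_s: 16.6
tool_pos: [0.5635, -0.1415, 0.0296]
tool_rot: [180.0, -0.0, -174.1]
force: [-1.8, 0.5, 0.7]
grip_width: 0.0006
grasp_force: 0.1
time_s: 17.1
tool_pos: [0.5665, -0.1415, 0.0292]
tool_rot: [179.9, -0.3, -174.1]
force: [-10.1, 0.3, 7.1]
grip_width: 0.0006
grasp_force: 4.9
```

Stop reached at x = 0.5665, against a predicted 0.567. Holding briefly, then backing off and checking.

```bash
python3 -m creep '0.001 0 0 0 0; 0 0 0 0 0; -0.003 0 0 0 0; -0.006 0 0 0 0; -0.03 0 0 0 0; -0.04 0 0 0 0; -0.02 0 0.02 0 0; 0 0 0.05 0 0'; python3 -m creep '-0.01 0.03 0.05 0 0; -0.01 0.06 0.05 0 0; 0 0.06 0 0 0; 0 0.06 0 0 0; 0 0.04 0 0 0; 0 0 0 0 0'
python3 - <<'E'
from h import *
a=save("top","top6.png")[130:280,310:450]; b=cams.read_camera("scene")[120:280,180:340]
f=lambda m:cv2.resize(m[:,:,::-1],(400,420),interpolation=cv2.INTER_CUBIC)
cv2.imwrite("pics/end6.png",np.hstack([f(a),f(b)]))
H,S,V=[k.astype(int) for k in cv2.split(cv2.cvtColor(cams.read_camera("top"),cv2.COLOR_RGB2HSV))]
ys,xs=np.nonzero(((H>100)&(H<130)&(S>70)&(V>70))[190:225,325:420])
P=np.array([at_z("top",(x+325.,y+190.),.073)[:2] for x,y in zip(xs,ys)],np.float32)
vx,vy,x,y=cv2.fitLine(P,cv2.DIST_HUBER,0,.001,.001).ravel(); print(len(P),"door dir",np.degrees(np.arctan2(vy,vx)),P.min(0),P.max(0))
for n in("paint_pot","thinner_bottle","dropper","cup","foam_base"):
  for q in finder.tip_of(n,"top")[:1]: print(n,np.round(at_z("top",q["xy"],0),3))
print(get_obs()["force"])
E
```

```text
time_s: 18.1
tool_pos: [0.468, -0.1411, 0.0983]
tool_rot: [179.9, -0.3, -174.1]
force: [1.5, -0.0, 1.2]
grip_width: 0.0005
grasp_force: 0.0
time_s: 18.85
tool_pos: [0.4533, 0.0997, 0.1894]
tool_rot: [180.0, 0.1, -173.7]
force: [-0.2, -0.1, -0.4]
grip_width: 0.0005
grasp_force: 0.0
215 door dir -84.24824 [ 0.5643578  -0.22084965] [ 0.5904824  -0.01573936]
paint_pot [ 0.681 -0.272  0.   ]
thinner_bottle [0.401 0.484 0.   ]
dropper [ 0.598 -0.48   0.   ]
cup [0.559 0.476 0.   ]
foam_base [ 0.484 -0.527  0.   ]
[-0.60318333  0.65352899 -0.12740209]
```

View pics/end6.png

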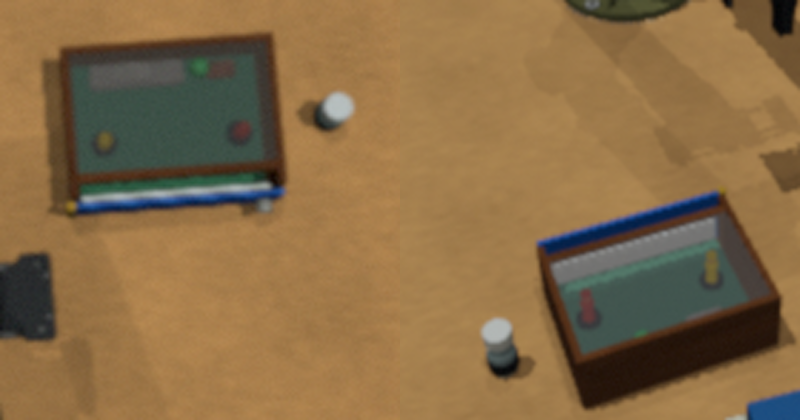

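The door lies flat on the case front at −84.2°, the same direction as the lip. Both figures stand inside, and the bystanders haven't moved.

```bash
python3 -c "from cell import ticket; print(ticket.sign_off())"
```

```text
the job is handed in; nothing more can be done
None
```

I pushed the tray home to its end stop and then the door shut; both figures were still standing and the other things looked in place when I handed the job in, but it returned no verdict.

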